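# Tuck the splash cover of a recipe board under its lip

## Robot

A 6-joint arm with a two-finger parallel gripper is mounted at the origin on a cart in front of the work surface, level with it; the furniture and walls round the work are solid. World frame = base frame: x ahead of the robot, y to its left, z up, the work surface at z = 0. Lengths are in mm, angles in rad, forces in N, time in s.
With the tool pointing down it reaches from about 350 to 1000 mm from the base axis. Payload 7.1 kg.
Tool frame: the origin (TCP) lies midway between the tips of the shut fingers; the grasp point (between the pads) lies ctrl.grip_point_offset behind it (ctrl.grip_point_offset is the distance from the TCP to the grasp point, in mm); z points along the fingers, x is the direction in which the jaws open and shut, and the axes are right-handed (so a half turn about z gives the same grasp; the last joint's range is limited). The gripper opens to 85 mm and grips with 20 to 120 N. Pads are 22 mm wide; open, the fingers measure 114 mm over their backs; the gripper's body (76 mm by 85 mm) begins 54 mm behind the grasp point. The pads swing forward as they close: fully open they stand 13 mm farther back than shut.
Start: joints at [-1.143, 0.423, 1.63, -0, 1.089, -0.019], TCP at [270.066, -563.622, 231.319] pointing down, gripper open.
Joint ranges: [-3, 3], [-0.9, 2.11], [0.09, 2.58], [-1.31, 4.45], [0.11, 2.69], [-2.54, 2.54]. Speed limits (rad/s): [2.39, 2.39, 3.01, 3.14, 3.14, 3.14].

## Interface

Orientations are given as a 3x3 rotation matrix whose columns are the frame's x, y, z axes.
In Python, from rig import ctrl gives the robot as it stands.
- The arm moves only by the tool play_rows, never from a script. Its argument "motion" is a list that holds one entry, the list of rows, each a list of 7 numbers: the shift along the tool's x, y, z in units of 0.05 m (1.0 is 0.05 m), then the turn, a rotation vector about the tool's x, y, z in units of pi rad (1.0 is pi rad), then the opening, from 0 (shut) to 1 (fully open). A call has 1 to 5 rows; each row shifts and turns the pose as measured when the row begins, along the tool's axes as they then stand; what a row does not reach is not made up. A row lasts 1/12 s, in which the tool goes at most 41.7 mm and 7.16 degrees, less where a joint would pass 70% of its speed; a pose out of reach is approached as far as the arm can. A call with a number of a shift or a turn outside -1 to 1 is refused whole. A call with a gripper value outside its range is refused whole. The fingers move at their own pace and stop on an object; "squeeze" is the grip in N (left out, the last holds). Time passes only in rows, so rows that do not move let the fingers close. It gives the time, the measured TCP pose, the force and the opening at its end, in the units of the state.
- ctrl.state(): the state, without advancing time (a new reading comes with each control period).
- ctrl.camera(name): name is "scene" or "top" or "wrist"; returns the picture (480x640x3 uint8, blue, green, red); there is no depth.
- ctrl.camera_params(name): a dict with "fx", "fy", "cx", "cy" (pixels), "origin" and "attitude" of the camera in the world. Camera axes: x right, y down, z forward; pixel columns grow to the right and rows downward; lengths in mm; the calibration is good to about 2 mm. A picture is of the moment at which its call begins: read the wrist's pose just before it. camera_params takes no time and is no camera call; for the wrist camera it gives the pose at the moment of the call.
- ctrl.hand_in(): hands the job in, once; it reports no verdict.
The state is a dict: "time_s": time; "joint_pos": joint angles; "joint_velocities": joint speeds; "joint_torque": joint torques, N m; "position": TCP position; "ee_rot": TCP orientation; "contact_force": force on the tool from outside, world axes, zero at the start; "moment": the same for the moment, N m; "width": finger opening in mm.
Only numpy, scipy, OpenCV 4.12 (cv2) and the standard library are available. Lean on these libraries where they do the work, as an engineer would, in place of code of your own. Each camera call takes 0.05 s, during which the arm holds its last target.

## Task

Get the recipe board ready for cooking: with the fingertips, fold its blue splash cover down over the card and push the ridge so that the cover's free edge slides well beneath the dark retaining lip and stays tucked there when you let go. Only push: do not pinch the cover or pick anything up, leave the board about where it stands and the mug, salt mill and teaspoon undisturbed.

Things in the scene. Friction and masses are not known exactly. Their poses are not given: they have to be found in the camera images.
- board: Loose recipe board of light wood (weighted, about 1.8 kg, rubber feet), 200 x 160 mm (x by y), top 20 mm above the worktop, a picture card on it. Origin: centre of its underside. x points from the hinge side (hinge at x = -89 mm, cover fully back) to the retaining lip (x = +71 to +100 mm); y runs along the hinge; z up. Dark slotted cheeks 34 mm high stand at y = +-74 mm on the hinge side, outside the cover.
- cover_hinge (a point): Centre of the cover's hinge axis (along the board's y), 26.5 mm above the worktop; it rides in slots and slides with the cover along the board's x. Axes as the board's.
- cover_ridge (a point): Middle of the foot of the white ridge's steep side, on the outer (blue) face of the cover, 105 mm from the hinge axis. The ridge is 110 mm long (along y) and 10 mm high; the steep side looks to the hinge, the ramped side ends 125 mm from the hinge. Axes: x along the cover from hinge to free edge, y along the hinge, z out of the outer face (up when closed).
- cover_edge (a point): Middle of the cover's free edge, 150 mm from the hinge axis, half-way through the thickness. The cover is a rigid blue panel 150 x 130 mm, 6 mm thick. Axes as cover_ridge.
- lip_edge (a point): Middle of the lower front edge (facing the hinge) of the dark retaining lip, 35 mm above the worktop. The lip is a 5 mm strip as wide as the board, top at 40 mm; it overhangs the board by 18 mm, back to an upright wall. The closed flat cover's outer face is at 29.5 mm, so it passes beneath with 5.5 mm to spare. Axes as the board's.
- cover (a joint): Hinge angle of the cover, rad: 0 = flat over the card, about 1.57 = upright, at most 1.75. A weak spring lifts it to 1.1 or more when let go (about 1.5 N at the free edge holds it shut): pushed down without being tucked it comes up again.
- cover_slide (a joint): Slide of the whole cover (hinge pins in slots) along the board's x towards the lip, m: 0 = fully back (free edge 10 mm short of the lip when flat), 0.026 = fully home (free edge 16 mm beneath the lip). It has about 3 N friction and stays where it is left. The lip is solid: the cover must be flat before it slides under.
- cover_inside: White inner face of the cover (towards the card), a 2 mm skin on the panel; origin on the hinge axis. Not to be pressed by the fingers, which would mean pinching the cover.
- mug: Dotted white mug, 82 x 114 x 91 mm, loose, stands beside the board on its +y side. Origin: centre of its underside.
- salt_mill: Light wooden salt mill, 55 mm across, 164 mm high, loose, stands beside the board on its -y side. Origin: centre of its underside.
- teaspoon: Steel teaspoon, 139 x 30 x 10 mm, loose, lies on the worktop to the right. Origin: centre of its underside.

How it is judged (in metres and radians):
At the end, for the whole second after the job is handed in: The cover lies flat (hinge under 0.06 rad) with its free edge at least 6 mm beneath the lip (slide over 17 mm), at rest and held there by the lip alone; the board lies level within 30 mm of where it was, and mug, mill and teaspoon are within 20 mm of where they were (value of joint cover below 0.06 rad and value of joint cover_slide above 0.017 m and x of cover_edge in the frame of lip_edge above 0.006 m and z of cover_edge in the frame of lip_edge below 0 m and velocity of joint cover below 0.05 rad/s and linear speed of board below 0.01 m/s and angle between board's own z axis and vertical below 0.03 rad and distance of board from where it was at the start of the episode below 0.03 m and distance of each of mug, salt_mill, teaspoon from where it was at the start of the episode below 0.02 m); the robot touches nothing.
It fails at once if the board is lifted or tipped (height (world z) of board above 0.012 m or angle between board's own z axis and vertical above 0.12 rad).
It fails at once if the board is shoved more than 30 mm away (distance of board from where it was at the start of the episode above 0.03 m).
It fails at once if the cover is pinched (a finger presses on its inner face) (contact force between the fingers and cover_inside above 6 N).
It fails at once if the mug, the salt mill or the teaspoon is disturbed or picked up (distance of any of mug, salt_mill, teaspoon from where it was at the start of the episode above 0.02 m).
It also fails if it takes over 35 s, if anything falls off the work surface, if the arm or the gripper's body presses on something with over 40 N, if the wrist force passes 120 N, or if a joint passes its speed limit or range.

## Working session

There is one attempt and no reset: what is moved stays moved. The work goes in short steps, Python scripts to look and compute and a tool call to move; the robot and the scene stay as the last step left them, time stands still between calls to the robot, and variables do not carry over. Pictures are saved under pics/ and viewed, and the job is handed in when it is done.

Besides the shell and the picture viewer there is one more tool, called after ">>>" as name(argument=value, ...) on one line, values as JSON. play_rows: Moves the arm, as the interface text tells. Its arguments: {"type":"object","properties":{"motion":{"type":"array"},"squeeze":{"type":"number"}},"required":["motion"]}

```bash
mkdir -p pics; python3 - <<'E'
from rig import ctrl
import cv2
s=ctrl.state();print(s)
print(ctrl.grip_point_offset)
for n in("scene","top"):
    cv2.imwrite(f"pics/{n}0.png",ctrl.camera(n));print(n,ctrl.camera_params(n))
E
```

```text
{'time_s': 0.0, 'joint_pos': array([-1.14298396e+00,  4.23889248e-01,  1.63069443e+00, -4.20381016e-06,
        1.08859713e+00, -1.90085663e-02]), 'joint_velocities': array([-6.05036002e-04, -3.50962635e-04,  2.64872340e-05,  8.25982783e-04,
        9.10959648e-04,  8.52919620e-04]), 'joint_torque': array([-3.46432134e-03, -5.57383275e+01, -2.81743169e+01, -7.62428431e-05,
        7.51857238e-03, -1.70140322e-05]), 'position': array([ 269.85124461, -563.13011766,  230.51372565]), 'ee_rot': array([[ 4.32101992e-01, -9.01824501e-01, -6.62282780e-04],
       [-9.01823346e-01, -4.32102499e-01,  1.44347405e-03],
       [-1.58793431e-03, -2.64659388e-05, -9.99998739e-01]]), 'contact_force': array([ 0.34332566, -1.21644259, -0.26084113]), 'moment': array([-0.01305089,  0.00422898,  0.01373926]), 'width': 85.24823270675229}
18.700000000000003
scene {'fx': 526.8714491677866, 'fy': 526.8714491677866, 'cx': 308.4737191688849, 'cy': 245.34996179278698, 'origin': array([-359.10228266,  545.65654853,  664.74732684]), 'attitude': array([[-0.51541957, -0.41838691,  0.74786032],
       [-0.85680846,  0.236436  , -0.45823279],
       [ 0.0148975 , -0.87695519, -0.48034118]])}
top {'fx': 444.57925781161947, 'fy': 444.57925781161947, 'cx': 318.56918302651206, 'cy': 243.79139220988796, 'origin': array([ 497.98391898,  -27.39751453, 1072.08098469]), 'attitude': array([[ 0.00118318, -0.99845388,  0.05557374],
       [-0.9998376 , -0.00218053, -0.01788928],
       [ 0.0179828 , -0.05554355, -0.99829431]])}
```

View pics/scene0.png

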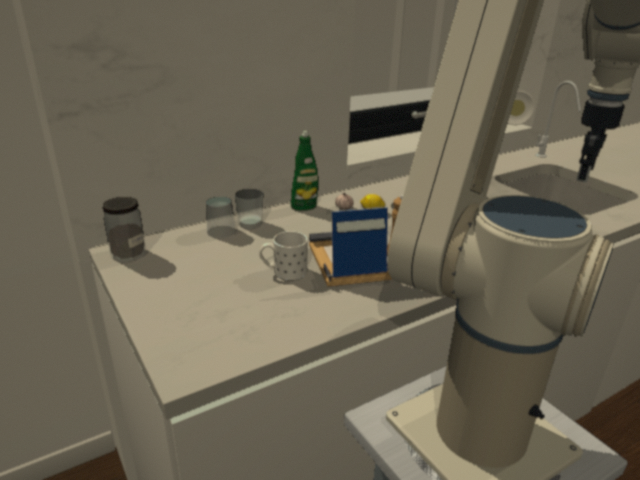

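View pics/top0.png

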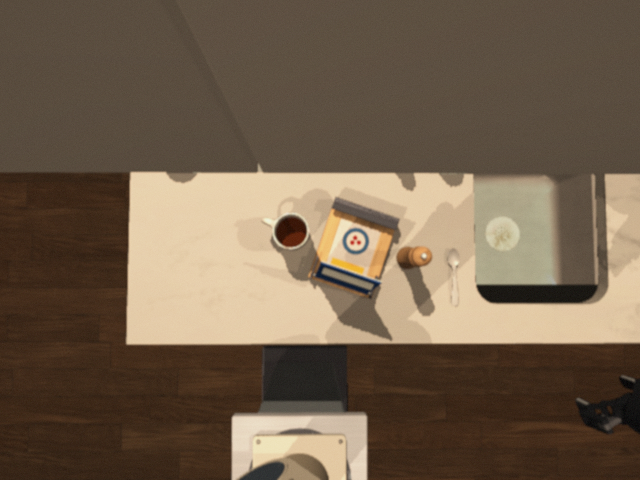

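```bash
python3 - <<'E'
import cv2
a=cv2.imread("pics/top0.png")[100:330,200:440];cv2.imwrite("pics/top0c.png",cv2.resize(a,None,fx=2.6,fy=2.6,interpolation=cv2.INTER_CUBIC)[:598])
E
```

```text
(no output)
```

View pics/top0c.png

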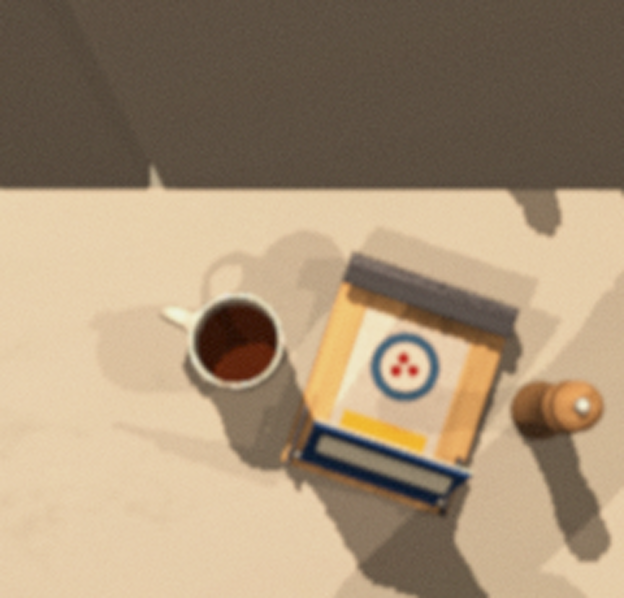

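```bash
cat > h.py <<'E'
import numpy as np
from rig import ctrl
def ray(n,u,v):
    p=ctrl.camera_params(n);d=np.array([(u-p['cx'])/p['fx'],(v-p['cy'])/p['fy'],1.]);return np.array(p['origin']),np.array(p['attitude'])@d
def onz(n,u,v,z):
    o,d=ray(n,u,v);return o+d*(z-o[2])/d[2]
def proj(n,P):
    p=ctrl.camera_params(n);c=np.array(p['attitude']).T@(np.array(P)-p['origin']);return np.array([p['fx']*c[0]/c[2]+p['cx'],p['fy']*c[1]/c[2]+p['cy']])
E
python3 - <<'E'
from h import *
c=lambda x,y:(200+x/2.6,100+y/2.6)
P={k:onz("top",*c(x,y),z) for k,x,y,z in [("lipfarL",352,253,40),("lipfarR",517,308,40),("lipnearL",345,282,40),("lipnearR",513,333,40),("hingeL",285,456,20),("hingeR",443,513,20),("mug",237,340,91),("mill",580,405,164)]}
for k,v in P.items(): print(k,v.round(1))
print(P['lipfarL']-P['lipfarR'],P['lipfarL']-P['hingeL'],P['lipfarR']-P['hingeR'])
print(proj("top",[0,0,0]))
E
```

```text
lipfarL [664.5 -85.1  40. ]
lipfarR [ 615.2 -233.7   40. ]
lipnearL [638.2 -78.8  40. ]
lipnearR [ 592.6 -229.9   40. ]
hingeL [481.8 -25.2  20. ]
hingeR [ 430.3 -168.7   20. ]
mug [581.3  15.7  91. ]
mill [ 524.4 -258.1  164. ]
[ 49.2705383  148.60966635   0.        ] [182.67466467 -59.92689956  20.        ] [184.88091912 -65.05183738  20.        ]
[298.40639574 481.29345467]
```

```bash
cat >> h.py <<'E'
def model(C,yaw,th,sl):
    R=np.array([[np.cos(yaw),-np.sin(yaw),0],[np.sin(yaw),np.cos(yaw),0],[0,0,1]]);C=np.array([*C,0.])
    B=lambda x,y,z:C+R@np.array([x,y,z])
    hx=-89+sl
    cov=lambda d,y,o:B(hx+d*np.cos(th)-o*np.sin(th),y,26.5+d*np.sin(th)+o*np.cos(th))
    L=[]
    def quad(p): L.extend([(p[i],p[(i+1)%4]) for i in range(4)])
    quad([B(x,y,20) for x,y in[(-100,-80),(100,-80),(100,80),(-100,80)]])
    quad([B(x,y,40) for x,y in[(71,-80),(100,-80),(100,80),(71,80)]])
    quad([cov(d,y,3) for d,y in[(0,-65),(150,-65),(150,65),(0,65)]])
    quad([cov(d,y,3) for d,y in[(105,-55),(125,-55),(125,55),(105,55)]])
    return L,B,cov
def overlay(n,img,args,box,f):
    import cv2
    x0,y0,x1,y1=box
    a=cv2.resize(img[y0:y1,x0:x1],None,fx=f,fy=f,interpolation=cv2.INTER_CUBIC)
    for p,q in model(*args)[0]:
        p,q=[tuple(int(t) for t in ((proj(n,w)-[x0,y0]+.5)*f)) for w in(p,q)]
        cv2.line(a,p,q,(0,255,0),1)
    return a
E
python3 - <<'E'
from h import *
import cv2
A=((547,-128),np.radians(-18.5),1.4,0)
a=overlay("top",cv2.imread("pics/top0.png"),A,(300,190,420,310),5)
b=overlay("scene",cv2.imread("pics/scene0.png"),A,(300,190,420,310),5)
cv2.imwrite("pics/ov1.png",a);cv2.imwrite("pics/ov1s.png",b)
E
```

```text
(no output)
```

View pics/ov1.png

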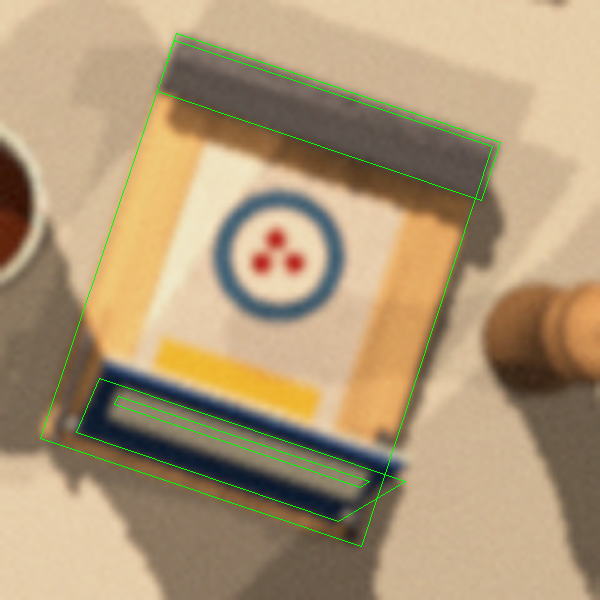

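View pics/ov1s.png

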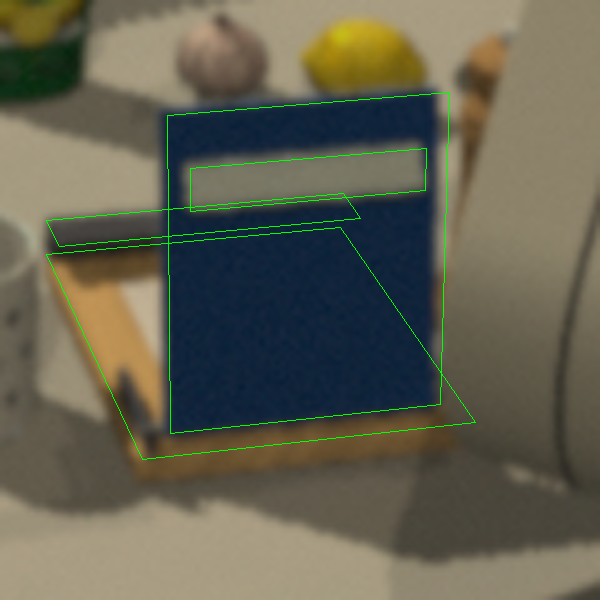

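```bash
cat >> h.py <<'E'
from scipy.spatial.transform import Rotation as Ro
C=np.array([547.,-128.]);YAW=np.radians(-18.5)
def bw(x,y,z): return np.array([C[0]+np.cos(YAW)*x-np.sin(YAW)*y, C[1]+np.sin(YAW)*x+np.cos(YAW)*y, z])
ex=np.array([np.cos(YAW),np.sin(YAW),0]);ey=np.array([-np.sin(YAW),np.cos(YAW),0])
RT=np.column_stack([-ey,-ex,[0,0,-1]])
def to(*b):
    s=ctrl.state();p=np.array(s['position']);R=np.array(s['ee_rot']);T=bw(*b)
    d=p-np.array([*C,0]);print("t %.2f tcp"%s['time_s'],p.round(1),"board",np.round([d@ex,d@ey,p[2]],1),"F board",np.round([s['contact_force']@ex,s['contact_force']@ey,s['contact_force'][2]],1),'w',round(s['width'],1))
    print("shift tool mm",(R.T@(T-p)).round(1),"units",(R.T@(T-p)/50).round(3),"rot(pi)",(Ro.from_matrix(R.T@RT).as_rotvec()/np.pi).round(4))
E
python3 - <<'E'
from h import *
print(np.linalg.det(RT)); to(-129,0,220)
E
```

```text
0.9999999999999999
t 0.10 tcp [ 269.9 -563.2  230.6] board [-124.7 -500.6  230.6] F board [ 0.1 -0.7 -0.7] w 84.9
shift tool mm [-362.5 -345.3   11.1] units [-7.25  -6.906  0.223] rot(pi) [2.00e-04 4.00e-04 2.45e-01]
```

>>> play_rows(motion=[[[-0.4, -0.38, 0, 0, 0, 0.035, 0], [-0.55, -0.45, 0, 0, 0, 0.035, 0], [-0.6, -0.35, 0, 0, 0, 0.035, 0], [-0.65, -0.28, 0, 0, 0, 0.035, 0], [-0.68, -0.2, 0, 0, 0, 0.035, 0]]], squeeze=40)

```text
time_s: 0.52
position: [320.8, -402.8, 228.1]
ee_rot: [[-0.131, -0.991, -0.002], [-0.991, 0.131, 0.0], [-0.0, 0.002, -1.0]]
contact_force: [0.8, 0.4, -0.4]
width: 25.6
```

```bash
python3 - <<'E'
from h import *
to(-129,0,220)
E
```

```text
t 0.52 tcp [ 320.8 -402.8  228.1] board [-127.3 -332.4  228.1] F board [ 0.6  0.6 -0.4] w 25.6
shift tool mm [-326.7  -61.6    8.1] units [-6.534 -1.231  0.162] rot(pi) [ 0.0005 -0.      0.0609]
```

>>> play_rows(motion=[[[-0.75, -0.14, 0, 0, 0, 0.03, 0], [-0.75, -0.08, 0, 0, 0, 0.028, 0], [-0.75, -0.02, 0, 0, 0, 0, 0], [-0.75, 0, 0, 0, 0, 0, 0], [-0.75, 0, 0, 0, 0, 0, 0]]])

```text
time_s: 0.93
position: [382.1, -216.0, 227.0]
ee_rot: [[-0.328, -0.945, -0.003], [-0.945, 0.328, 0.002], [-0.001, 0.004, -1.0]]
contact_force: [1.3, -0.3, 0.6]
width: -0.2
```

```bash
python3 - <<'E'
from h import *
to(-129,0,220)
E
```

```text
t 0.93 tcp [ 382.1 -216.   227. ] board [-128.5 -135.8  227. ] F board [1.4 0.1 0.6] w -0.2
shift tool mm [-135.7    2.     7.1] units [-2.715  0.04   0.143] rot(pi) [ 0.0011  0.0003 -0.0036]
```

>>> play_rows(motion=[[[-0.75, 0, 0, 0, 0, -0.003, 0], [-0.75, 0, 0.05, 0, 0, 0, 0], [-0.6, 0, 0.05, 0, 0, 0, 0], [-0.4, 0, 0.2, 0, 0, 0, 0], [-0.1, 0, 0.4, 0, 0, 0, 0]]])

```text
time_s: 1.35
position: [427.4, -82.1, 194.3]
ee_rot: [[-0.315, -0.949, 0.004], [-0.949, 0.315, 0.001], [-0.003, -0.004, -1.0]]
contact_force: [0.3, -1.0, 0.0]
width: -0.0
```

```bash
python3 - <<'E'
from h import *
to(-112,0,106)
E
```

```text
t 1.35 tcp [427.4 -82.1 194.3] board [-128.     5.5  194.3] F board [ 0.5 -0.8  0. ] w -0.0
shift tool mm [  5.8 -15.7  88.3] units [ 0.116 -0.314  1.766] rot(pi) [-0.0012  0.0009  0.0008]
```

>>> play_rows(motion=[[[0.1, 0, 0.6, 0, 0, 0, 0], [0, 0, 0.6, 0, 0, 0, 0], [0, 0, 0.45, 0, 0, 0, 0], [0, 0, 0.1, 0, 0, 0, 0]]])

```text
time_s: 1.68
position: [426.9, -83.3, 103.0]
ee_rot: [[-0.308, -0.951, 0.006], [-0.951, 0.308, 0.001], [-0.003, -0.006, -1.0]]
contact_force: [-0.1, 0.8, 0.2]
width: -0.2
```

```bash
python3 - <<'E'
from h import *
import cv2
to(-112,0,106)
for n in("top","scene"):
    a=overlay(n,ctrl.camera(n),((547,-128),YAW,1.35,0),(300,190,420,310) if n=="top" else (300,170,440,310),5 if n=="top" else 4)
    cv2.imwrite(f"pics/{n}1.png",a)
cv2.imwrite("pics/w1.png",ctrl.camera("wrist"))
E
```

```text
t 1.68 tcp [426.9 -83.3 103. ] board [-128.1    4.2  103. ] F board [-0.4  0.7  0.2] w -0.2
shift tool mm [  4.4 -16.1  -2.9] units [ 0.087 -0.322 -0.059] rot(pi) [-0.0017  0.001   0.003 ]
```

View pics/top1.png

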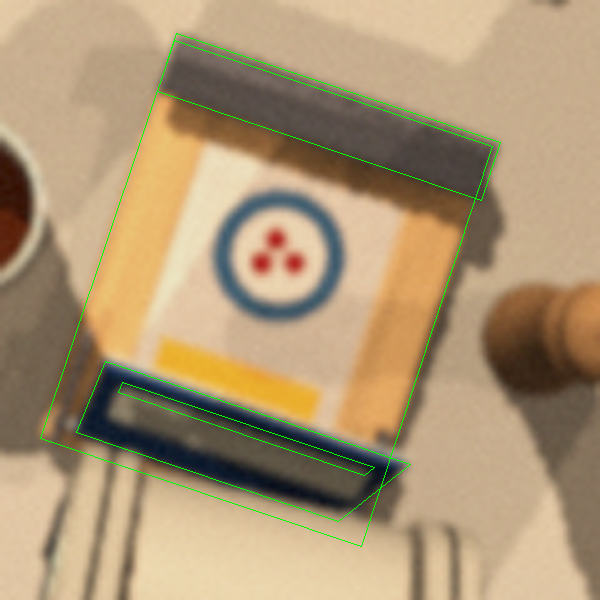

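View pics/scene1.png

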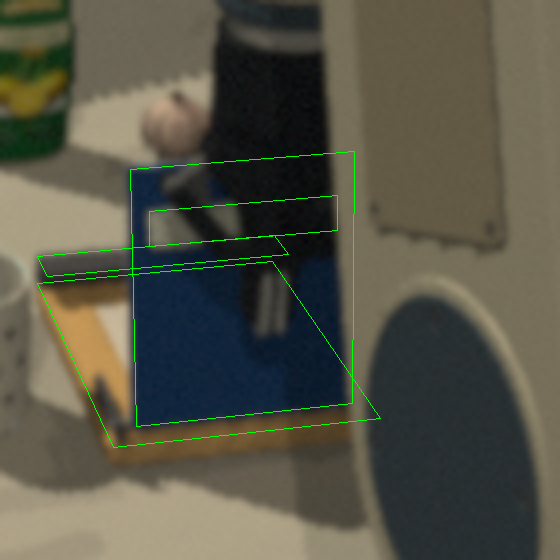

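View pics/w1.png

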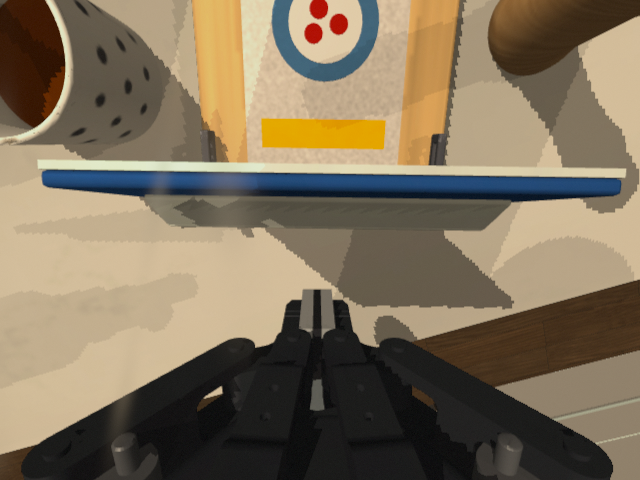

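```bash
python3 - <<'E'
import numpy as np
for th in np.arange(1.4,-0.01,-0.1):
    c,s=np.cos(th),np.sin(th)
    a,b=105*c-13*s,80*c-3*s
    print(round(th,2),"x",round(-100+min(a,b),1),'r' if a<b else 'p',"z",round(26.5+80*s+3*c,1))
E
```

```text
1.4 x -95.0 r z 105.8
1.3 x -84.4 r z 104.4
1.2 x -74.1 r z 102.2
1.1 x -66.4 p z 99.2
1.0 x -59.3 p z 95.4
0.9 x -52.6 p z 91.0
0.8 x -46.4 p z 86.0
0.7 x -40.7 p z 80.3
0.6 x -35.7 p z 74.1
0.5 x -31.2 p z 67.5
0.4 x -27.5 p z 60.4
0.3 x -24.5 p z 53.0
0.2 x -22.2 p z 45.3
0.1 x -20.7 p z 37.5
-0.0 x -20.0 p z 29.5
```

>>> play_rows(motion=[[[0.05, -0.2, 0, 0, 0, 0, 0], [0, -0.2, 0, 0, 0, 0, 0], [0, -0.2, 0, 0, 0, 0, 0], [0, -0.15, 0, 0, 0, 0, 0]]])

```text
time_s: 2.17
position: [468.7, -100.2, 111.0]
ee_rot: [[-0.31, -0.951, 0.017], [-0.951, 0.31, -0.001], [-0.004, -0.017, -1.0]]
contact_force: [0.2, 1.3, -0.2]
width: -0.3
```

```bash
python3 - <<'E'
from h import *
import cv2
to(-85,0,102)
cv2.imwrite("pics/w2.png",ctrl.camera("wrist"))
E
```

```text
t 2.17 tcp [ 468.7 -100.2  111. ] board [-83.1   1.5 111. ] F board [-0.3  1.3 -0.2] w -0.3
shift tool mm [1.6 2.1 9. ] units [0.031 0.042 0.179] rot(pi) [-0.0053  0.0013  0.0026]
```

View pics/w2.png

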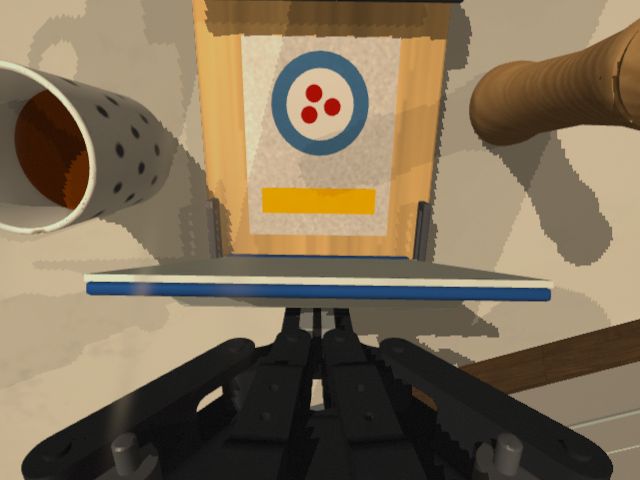

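>>> play_rows(motion=[[[0.02, -0.15, 0.12, -0.005, 0, 0, 0], [0, -0.15, 0.12, 0, 0, 0, 0], [0, -0.12, 0.12, 0, 0, 0, 0]]])

```text
time_s: 2.47
position: [493.8, -109.4, 95.3]
ee_rot: [[-0.31, -0.951, 0.009], [-0.951, 0.31, 0.002], [-0.005, -0.008, -1.0]]
contact_force: [-0.7, 0.4, 1.0]
width: 0.3
```

```bash
python3 - <<'E'
from h import *
import cv2
to(-55,0,93)
cv2.imwrite("pics/w3.png",ctrl.camera("wrist"))
a=ctrl.camera("top");cv2.imwrite("pics/t3.png",overlay("top",a,((547,-128),YAW,1.05,0),(300,190,420,310),5))
E
```

```text
t 2.47 tcp [ 493.8 -109.4   95.3] board [-56.3   0.8  95.3] F board [-0.8  0.1  1. ] w 0.3
shift tool mm [ 0.8 -1.3  2.3] units [ 0.016 -0.026  0.046] rot(pi) [-0.0026  0.0015  0.0024]
```

View pics/w3.png

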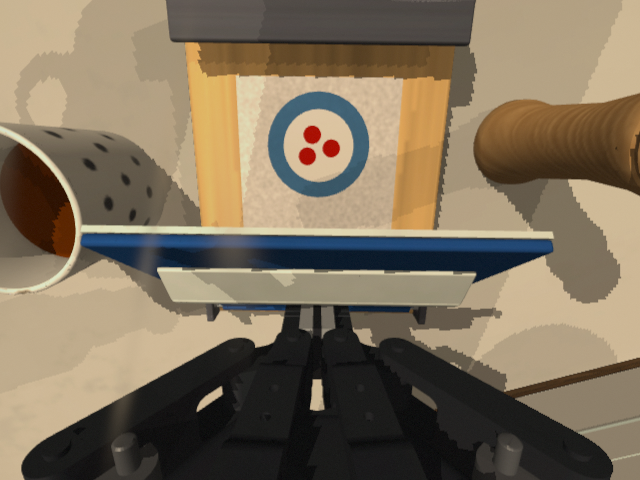

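View pics/t3.png

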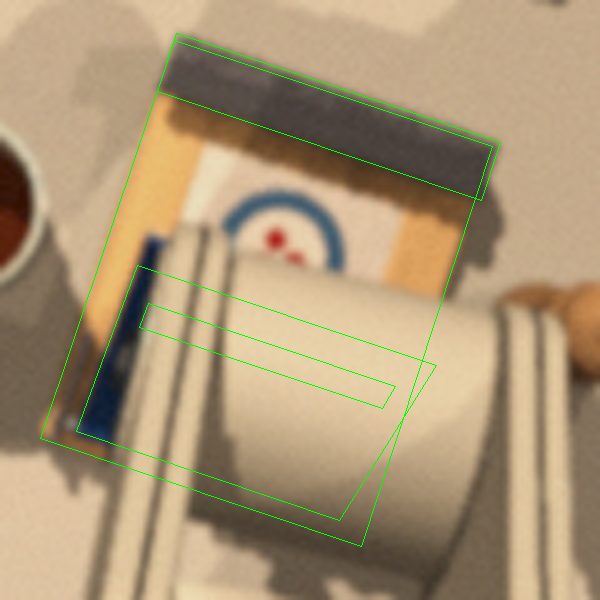

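>>> play_rows(motion=[[[0, -0.12, 0.08, 0, 0, 0, 0], [0, -0.1, 0.11, 0, 0, 0, 0], [0, -0.08, 0.13, 0, 0, 0, 0], [0, -0.08, 0.14, 0, 0, 0, 0]]])

```text
time_s: 2.9
position: [512.2, -115.1, 70.6]
ee_rot: [[-0.31, -0.951, 0.008], [-0.951, 0.31, 0.002], [-0.005, -0.007, -1.0]]
contact_force: [-0.1, -0.5, 2.0]
width: -0.0
```

```bash
python3 - <<'E'
from h import *
import cv2
to(-30,0,65)
cv2.imwrite("pics/w4.png",ctrl.camera("wrist"))
E
```

```text
t 2.90 tcp [ 512.2 -115.1   70.6] board [-37.1   1.2  70.6] F board [ 0.1 -0.5  2. ] w -0.0
shift tool mm [ 1.3 -7.   5.6] units [ 0.025 -0.141  0.112] rot(pi) [-0.0022  0.0014  0.0025]
```

View pics/w4.png

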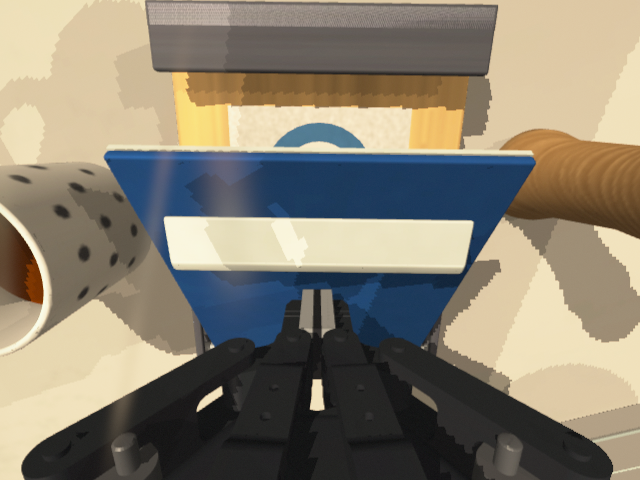

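>>> play_rows(motion=[[[0.02, -0.14, 0.13, 0, 0, 0, 0], [0, -0.12, 0.16, 0, 0, 0, 0], [0, -0.1, 0.16, 0, 0, 0, 0], [0, -0.06, 0.14, 0, 0, 0, 0]]])

```text
time_s: 3.28
position: [532.6, -122.8, 36.9]
ee_rot: [[-0.31, -0.951, 0.005], [-0.951, 0.31, 0.003], [-0.004, -0.003, -1.0]]
contact_force: [-0.6, 0.7, 0.7]
width: -0.0
```

```bash
python3 - <<'E'
from h import *
import cv2
to(-20,0,30)
cv2.imwrite("pics/w5.png",ctrl.camera("wrist"))
E
```

```text
t 3.28 tcp [ 532.6 -122.8   36.9] board [-15.3   0.4  36.9] F board [-0.8  0.5  0.7] w -0.0
shift tool mm [0.4 4.7 6.9] units [0.008 0.094 0.138] rot(pi) [-0.0011  0.0014  0.0025]
```

View pics/w5.png

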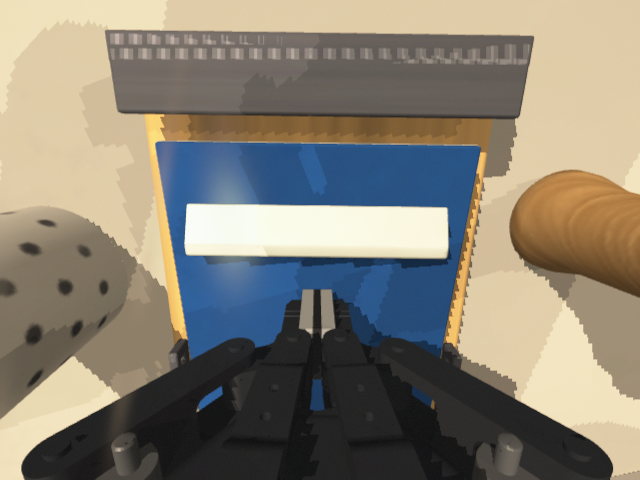

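>>> play_rows(motion=[[[0, 0, 0.08, 0, 0, 0, 0], [0, 0, 0.06, 0, 0, 0, 0], [0, 0, 0.03, 0, 0, 0, 0]]])

```text
time_s: 3.58
position: [533.2, -123.0, 27.4]
ee_rot: [[-0.31, -0.951, 0.004], [-0.951, 0.31, 0.003], [-0.004, -0.002, -1.0]]
contact_force: [-10.3, 3.4, 42.6]
width: -0.1
```

```bash
python3 - <<'E'
from h import *
to(5,0,29)
E
```

```text
t 3.58 tcp [ 533.2 -123.    27.4] board [-14.6   0.4  27.4] F board [-10.8  -0.1  42.6] w -0.1
shift tool mm [  0.5 -19.6  -1.6] units [ 0.01  -0.393 -0.032] rot(pi) [-0.0008  0.0014  0.0025]
```

>>> play_rows(motion=[[[0, 0, -0.02, 0, 0, 0, 0]]])

```text
time_s: 3.67
position: [533.1, -123.0, 29.1]
ee_rot: [[-0.31, -0.951, 0.004], [-0.951, 0.31, 0.003], [-0.004, -0.002, -1.0]]
contact_force: [-2.6, 0.9, 3.3]
width: -0.1
```

```bash
python3 - <<'E'
from h import *
to(5,0,29)
E
```

```text
t 3.67 tcp [ 533.1 -123.    29.1] board [-14.7   0.4  29.1] F board [-2.8  0.1  3.3] w -0.1
shift tool mm [  0.5 -19.7   0.1] units [ 0.011 -0.395  0.002] rot(pi) [-0.0007  0.0014  0.0025]
```

>>> play_rows(motion=[[[0, -0.1, 0.015, 0, 0, 0, 0], [0, -0.1, 0.01, 0, 0, 0, 0]]])

```text
time_s: 3.83
position: [541.2, -125.6, 28.6]
ee_rot: [[-0.31, -0.951, 0.001], [-0.951, 0.31, 0.004], [-0.004, -0.0, -1.0]]
contact_force: [-3.5, 1.4, 4.3]
width: -0.2
```

```bash
python3 - <<'E'
from h import *
to(5,0,29)
E
```

```text
t 3.83 tcp [ 541.2 -125.6   28.6] board [-6.3  0.4 28.6] F board [-3.7  0.3  4.3] w -0.2
shift tool mm [  0.5 -11.3  -0.4] units [ 0.011 -0.226 -0.008] rot(pi) [-0.      0.0013  0.0025]
```

>>> play_rows(motion=[[[0, -0.1, 0.01, 0, 0, 0, 0], [0, -0.1, 0.01, 0, 0, 0, 0], [0, -0.1, 0.01, 0, 0, 0, 0]]])

```text
time_s: 4.08
position: [555.2, -130.2, 27.6]
ee_rot: [[-0.31, -0.951, -0.001], [-0.951, 0.31, 0.004], [-0.004, 0.002, -1.0]]
contact_force: [-3.8, -0.5, 9.5]
width: 0.1
```

```bash
python3 - <<'E'
from h import *
import cv2
to(5,0,29)
cv2.imwrite("pics/w6.png",ctrl.camera("wrist"))
E
```

```text
t 4.08 tcp [ 555.2 -130.2   27.6] board [ 8.5  0.5 27.6] F board [-3.4 -1.7  9.5] w 0.1
shift tool mm [ 0.5  3.5 -1.4] units [ 0.009  0.071 -0.027] rot(pi) [0.0007 0.0013 0.0026]
```

View pics/w6.png

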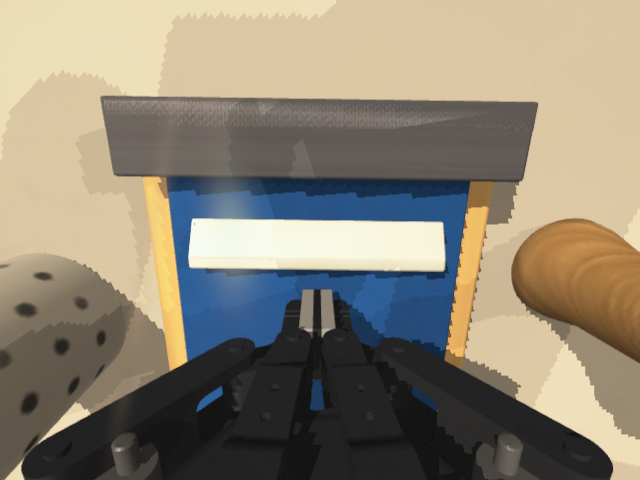

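>>> play_rows(motion=[[[0, -0.1, 0, 0, 0, 0, 0], [0, -0.1, 0, 0, 0, 0, 0], [0, -0.1, 0, 0, 0, 0, 0]]])

```text
time_s: 4.38
position: [570.2, -135.3, 28.1]
ee_rot: [[-0.31, -0.951, -0.003], [-0.951, 0.31, 0.005], [-0.004, 0.004, -1.0]]
contact_force: [-4.5, 1.7, 6.0]
width: -0.0
```

```bash
python3 - <<'E'
from h import *
import cv2
to(28,0,29)
cv2.imwrite("pics/w7.png",ctrl.camera("wrist"))
E
```

```text
t 4.38 tcp [ 570.2 -135.3   28.1] board [24.3  0.4 28.1] F board [-4.8  0.1  6. ] w -0.0
shift tool mm [ 0.4 -3.7 -0.9] units [ 0.009 -0.074 -0.018] rot(pi) [0.0013 0.0012 0.0026]
```

View pics/w7.png

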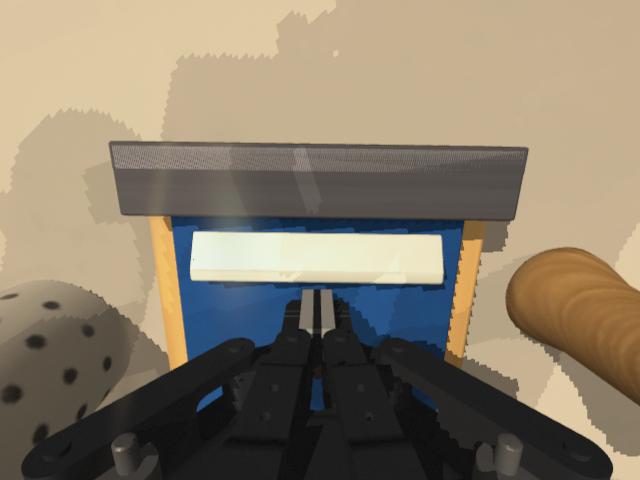

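>>> play_rows(motion=[[[0, -0.08, 0, 0, 0, 0, 0], [0, -0.06, 0, 0, 0, 0, 0]]])

```text
time_s: 4.6
position: [575.9, -137.2, 27.7]
ee_rot: [[-0.31, -0.951, -0.007], [-0.951, 0.31, 0.006], [-0.004, 0.009, -1.0]]
contact_force: [-9.5, 4.1, 6.6]
width: -0.1
```

```bash
python3 - <<'E'
from h import *
import cv2
to(32,0,29)
cv2.imwrite("pics/w8.png",ctrl.camera("wrist")[120:360,120:540])
E
```

```text
t 4.60 tcp [ 575.9 -137.2   27.7] board [30.4  0.4 27.7] F board [-10.4   0.9   6.6] w -0.1
shift tool mm [ 0.4 -1.6 -1.4] units [ 0.009 -0.032 -0.027] rot(pi) [0.0028 0.0011 0.0026]
```

View pics/w8.png

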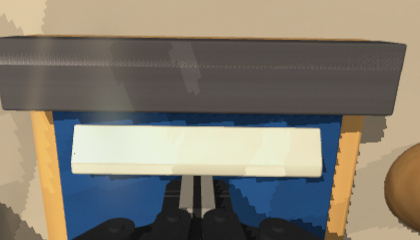

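>>> play_rows(motion=[[[0, -0.08, 0, 0, 0, 0, 0]]])

```text
time_s: 4.73
position: [576.0, -137.3, 27.1]
ee_rot: [[-0.31, -0.951, -0.016], [-0.951, 0.31, 0.009], [-0.003, 0.018, -1.0]]
contact_force: [-20.1, 7.1, 29.4]
width: -0.7
```

```bash
python3 - <<'E'
from h import *
import cv2
to(32,0,29)
im=ctrl.camera("wrist");cv2.imwrite("pics/w9.png",im)
p=np.array(ctrl.camera_params("wrist")["origin"]);print(p)
# predicted wrist pixels for slide values (lip front edge top z40 / bottom z35, ridge foot steep side z29.5, ramp end z29.5)
print("lip bottom",proj("wrist",bw(71,0,35)),proj("wrist",bw(71,0,40)), "lip far", proj("wrist",bw(100,0,40)))
for sl in(10,15,20,26): print(sl,"top of steep",proj("wrist",bw(16+sl,0,39.5)),"ramp end",proj("wrist",bw(36+sl,0,29.5)))
E
```

```text
t 4.73 tcp [ 576.  -137.3   27.1] board [30.5  0.4 27.1] F board [-21.3   0.4  29.4] w -0.7
shift tool mm [ 0.4 -1.5 -1.9] units [ 0.009 -0.03  -0.038] rot(pi) [0.0057 0.001  0.0025]
[ 650.55827637 -160.36090175  169.27876242]
lip bottom [322.48192242 229.22992549] [322.63371408 232.5387134 ] lip far [323.68991987 159.09659764]
10 top of steep [321.23962201 328.17981781] ramp end [321.59202509 278.34767412]
15 top of steep [321.37982479 318.41727089] ramp end [321.73283756 268.28100282]
20 top of steep [321.52302434 308.44605422] ramp end [321.87659398 258.00386934]
26 top of steep [321.69895657 296.19560777] ramp end [322.05311932 245.38408804]
```

View pics/w9.png

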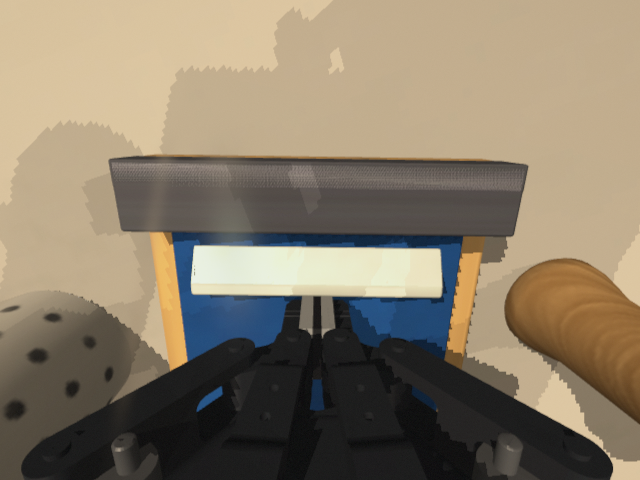

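The picture matches a slide of 26 mm (ramp end at row 246, ridge foot at about 297, lip at 232), so the cover is home. Lifting straight off.

>>> play_rows(motion=[[[0, 0.01, -0.05, 0, 0, 0, 0], [0, 0.01, -0.2, 0, 0, 0, 0], [0, 0, -0.6, 0, 0, 0, 0], [0, 0.2, -0.7, 0, 0, 0, 0], [0, 0.6, -0.5, 0, 0, 0, 0]]])

```text
time_s: 5.2
position: [541.1, -126.3, 129.5]
ee_rot: [[-0.31, -0.95, -0.02], [-0.951, 0.31, 0.01], [-0.003, 0.022, -1.0]]
contact_force: [0.9, 0.1, 0.8]
width: -0.3
```

>>> play_rows(motion=[[[0, 0.7, -0.4, 0, 0, 0, 0], [0.2, 0.7, -0.3, 0, 0, 0, 0], [0.7, 0.3, 0, 0, 0, 0, 0], [0.7, 0, 0, 0, 0, 0, 0], [0, 0, 0, 0, 0, 0, 0]]])

```text
time_s: 5.62
position: [435.1, -176.6, 175.8]
ee_rot: [[-0.305, -0.952, -0.004], [-0.952, 0.305, 0.004], [-0.003, 0.006, -1.0]]
contact_force: [0.7, -0.4, -0.2]
width: 0.0
```

```bash
python3 - <<'E'
from h import *
import cv2
to(32,0,29)
A=((547,-128),YAW,0,26)
for n in("top","scene"):
    im=ctrl.camera(n);a=overlay(n,im,A,(300,190,420,310) if n=="top" else (300,170,440,310),5 if n=="top" else 4)
    cv2.imwrite(f"pics/{n}9.png",a);
    if n=="top":cv2.imwrite("pics/top9f.png",im)
E
```

```text
t 5.62 tcp [ 435.1 -176.6  175.8] board [-90.7 -81.6 175.8] F board [ 0.8 -0.2 -0.2] w 0.0
shift tool mm [ -79.6 -124.6  146.3] units [-1.591 -2.492  2.926] rot(pi) [0.0018 0.0009 0.0042]
```

View pics/top9.png

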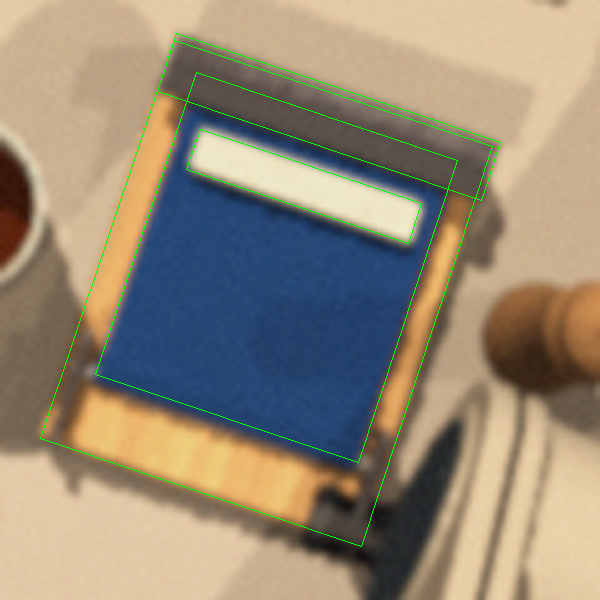

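View pics/scene9.png

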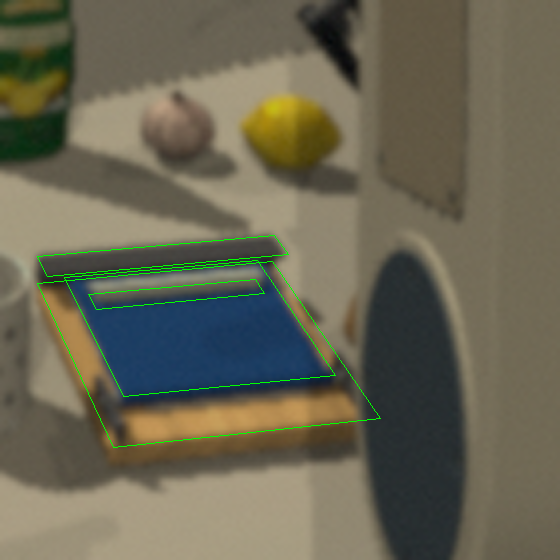

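View pics/top9f.png

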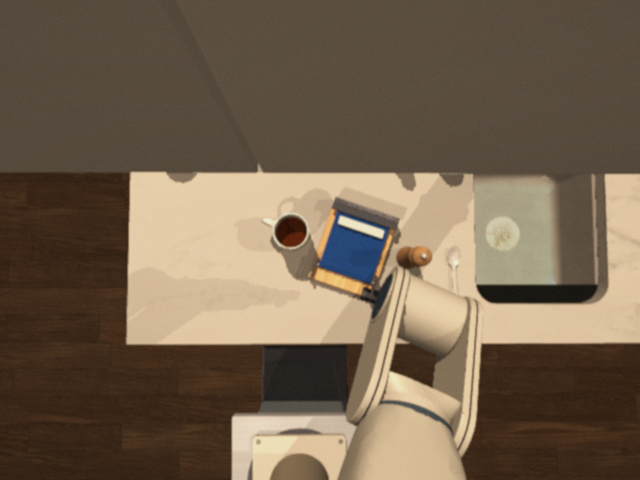

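The released cover stays tucked and the overlay matches a slide of about 26 mm. The board, mug, mill and spoon sit where they started, and the arm is clear.

```bash
python3 - <<'E'
from rig import ctrl
print(ctrl.hand_in(), ctrl.state()['time_s'])
E
```

```text
the job is handed in; nothing more can be done
the job is handed in; nothing more can be done
```

I folded the cover down with the shut fingertips on its outer face, then pushed it along the ridge to its stop under the lip. I then lifted the arm clear and handed the job in at about 6 s; it reports no verdict.

**Last checks**
- **Cover:** about a second after release it was still flat and tucked in both the top and scene pictures. The top picture fits a slide of about 26 mm, which puts the free edge about 16 mm under the lip. In the scene picture the model outline sits a few pixels off throughout, as it did before I touched the board.
- **Board and other things:** the board still matched the outline I fitted to it at the start. The mug, mill and teaspoon showed no visible shift in the top picture. The arm hid part of the teaspoon handle there.
- **Arm:** the tool force was back to about zero and the arm was touching nothing.

**Pressed harder than planned:** the fingertips pushed down with about 43 N for a moment as the cover closed. At the end stop they read about 21 N along and 29 N down. These were fingertip forces on the outer face, well under the 120 N wrist limit.

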